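# Set and lock the depth stop on an iris unit

### The job

Before the iris cell is unscrewed for cleaning, its height has to be kept with the depth stop on the gauge stand: slide the stop rod gently down until its foot rests on the unit's brass rim, never pressing on it with more than 20 N, then swing the clamp lever over until the rod is locked tight, and let go with the foot still touching the rim. Do not shift the iris unit, and leave the other things on the bench where they are.

Things in the scene. Friction and masses are not known exactly. Their poses are not given: they have to be found in the camera images.
- stand: Black gauge stand fixed to the bench: base 235 x 150 mm, steel anvil plate (top 35 mm up), 25 mm column (top 248 mm up), arm at 153 to 189 mm height holding the stop rod. Origin: bench level, exactly under the rod's axis. x points from the rod to the column, 105 mm away; y to the side of the clamp lever; z up. The arm's split ears end at x = -36, y = +-13 mm
- stop_rod: Depth-stop rod, 10 mm thick, graduated, sliding upright in the arm. Origin: centre of the flat underside of its hard white 12 mm foot; knurled head, 24 mm across, 130 to 148 mm above. Foot starts 103 to 115 mm above the bench; travel 55 mm down from 115. Clamp open, it stays where it is left: 3.5 N push slides it down, 6.5 N lifts it; locked, it holds about 25 N
- rod_head_top (a point): Centre of the flat top face of the stop rod's head, 148 mm above the rod's foot; press or grip here from above
- clamp_lever (a joint): Clamp lever angle about its level axis (rad). 0: open, standing up, leaning 0.35 rad from vertical towards the column. Grows as it swings over the top and down away from the column (stand's -x), end of travel 1.75. Starts at 0 to 0.3. Bites on the rod from 0.8, tight from 1.35. Stays where left; moving it takes about 5 N at the ball, 6 to 10 N while biting
- lever_ball (a point): Centre of the 18 mm black ball at the end of the clamp lever, 62 mm from the lever's axis. The lever, a steel stem 8 to 11 mm thick, swings in an upright plane 52 mm to the +y side of the rod; the 33 mm gap between it and the arm's ears is bridged only by the 10 mm clamp stud on its axis
- lever_pivot (a point): Point on the lever's axis in the plane in which the ball swings, 171 mm above the bench, at (-24, 52) mm of the stand. At joint value a the ball is 62*sin(0.35 - a) mm along the stand's x and 62*cos(0.35 - a) mm above this point
- iris_unit: Iris unit standing loose on the anvil: black, steel and copper rings 76 mm across, 32 mm tall, radial screws to 65 mm from its axis, and on top the brass cell whose flat rim (radius 16 to 29 mm) lies under the rod's foot. Origin: centre of its underside. The cell is screwed in by hand: its rim stands 40 to 50 mm above the origin, not reported, to be felt. It does not give way
- lens_cell: Bystander: black lens cell with a glass lens, 48 mm across, 25 mm tall, origin under its centre
- retaining_ring: Bystander: brass ring 54 mm across, 12 mm tall, origin under its centre
- screwdriver: Bystander: screwdriver with black handle, 170 mm long, lying along its x
- oil_bottle: Bystander: small amber bottle, 30 mm across, 62 mm tall, origin under its centre

How it is judged (in metres and radians):
On the way, in this order (a step that is already met when the one before it is completed fails the run):
1. with the clamp still open, the rod's foot has been set down on the brass rim (contact force between stop_rod and iris_unit above 0.3 N and value of joint clamp_lever below 0.7 rad), for 0.2 s.
2. the clamp lever has been swung over and is tight, the foot still on the rim (value of joint clamp_lever above 1.3 rad and contact force between stop_rod and iris_unit above 0.3 N), for 0.2 s.
At the end, for the whole second after the job is handed in: The clamp lever is past 1.3 rad (tight), the rod is at rest with its foot touching the iris unit (contact force over 0.3 N), and the iris unit is within 4 mm of where it stood (all of step 2 and linear speed of stop_rod below 0.005 m/s and distance of iris_unit from where it was at the start of the episode below 0.004 m).
It fails at once if the stop rod pressed on the iris unit with more than 20 N (contact force between stop_rod and iris_unit above 20 N).
It fails at once if the iris unit was shifted by more than 6 mm (distance of iris_unit from where it was at the start of the episode above 0.006 m).
It fails at once if another thing on the bench was moved by more than 15 mm (distance of any of lens_cell, retaining_ring, screwdriver, oil_bottle from where it was at the start of the episode above 0.015 m).
It also fails if it takes over 69 s, if anything falls off the work surface, if the arm or the gripper's body presses on something with over 40 N, if the wrist force passes 120 N, or if a joint passes its speed limit or range.

### The arm

A 6-joint arm with a two-finger parallel gripper is mounted at the origin on the work surface. World frame = base frame: x ahead of the robot, y to its left, z up, the work surface at z = 0. Lengths are in mm, angles in rad, forces in N, time in s.
With the tool pointing down it reaches from about 400 to 925 mm from the base axis. Payload 12.5 kg.
Tool frame: the origin (TCP) lies midway between the tips of the shut fingers; the grasp point (between the pads) lies 19 mm behind it; z points along the fingers, y is the direction in which the jaws open and shut (so a half turn about z gives the same grasp; the last joint's range is limited). The gripper opens to 95 mm and grips with 3 to 60 N. Pads are 20 mm wide; open, the fingers measure 119 mm over their backs; the gripper's body (75 mm by 180 mm) begins 59 mm behind the grasp point.
Start: joints at [-1.371, 0.491, 1.559, -0, 1.092, -0.106], TCP at [188.183, -596.015, 214.661] pointing down, gripper open.
Joint ranges: [-3.1, 3.1], [-0.84, 2.19], [0.05, 2.79], [-1.13, 4.28], [0.06, 2.93], [-2.69, 2.69]. Speed limits (rad/s): [2.22, 2.22, 2.79, 3.14, 3.14, 3.14].

### API

Orientations are given as [roll, pitch, yaw] about the fixed x, y, z axes, in that order (R = Rz(yaw) Ry(pitch) Rx(roll)).
In Python, from cell import env gives the robot as it stands.
- The arm moves only by the tool drive_tool, never from a script. Its argument "increments" is a list of rows, each a list of 2 entries, a list of its own where there are three numbers: the shift along the tool's x, y, z as a fraction of full scale, then the turn, a rotation vector about the tool's x, y, z as a fraction of full scale. In form: [[[x, y, z], [ax, ay, az]], ...]. A call has 1 to 5 rows; each row shifts and turns the commanded pose from where the row before left it, along the tool's axes as they then stand; what a row does not reach is not made up. Full scale, the value 1, is 30 mm for a shift and 0.08 rad for a turn. A row lasts 1/12 s, in which the tool goes at most 41.7 mm and 7.16 degrees, less where a joint would pass 70% of its speed; a pose out of reach is approached as far as the arm can. A call with a number of a shift or a turn outside -1 to 1 is refused whole. A call with a gripper value outside its range is refused whole. "jaw" is the opening, from -1 (shut) to 1 (fully open), so that 0 is half open, set as the call begins (left out, the last holds). The fingers move at their own pace and stop on an object; the grip force is fixed at half the most. Time passes only in rows, so rows that do not move let the fingers close. It gives the time, the measured TCP pose, the force and the opening at its end, in the units of the state.
- env.state(): the state, without advancing time (a new reading comes with each control period).
- env.read_camera(name): name is "side" or "top" or "wrist"; returns a dict with "pixels" (480x640x3 uint8, blue, green, red), "vertical_fov" (degrees; the focal length in pixels is half the picture's height over the tangent of half this angle, whatever the lens; pixels are square), "cx", "cy" (the principal point, pixels), "world_to_cam" (4x4, takes a point from world to camera coordinates). Camera axes: x right, y down, z forward; pixel columns grow to the right and rows downward; lengths in mm; the calibration is good to about 2 mm. A picture is of the moment at which its call begins. There is no depth.
- env.job_done(): hands the job in, once; it reports no verdict.
Trained networks look in a picture, given as the dict that the camera call returned (one of the last four; its "shot" number tells which), for a name from the list of things; names that differ only in an ending like _2 or _b are one class to them, and where a whole thing is asked for, a point or a joint stands for the part that bears it (a point fixed in the world has none). Each returns a list of dicts, best first, with "score" (0 to 1); they miss things now and then, are a little off and sometimes report something else, mostly with a low value. They report only what shows in the picture. A call takes as long as a camera call.
- env.boxes_of(target, picture): "point" ([x, y, z] in mm, in world coordinates, good to about 4 mm: the middle of the surface that is visible of it).
- env.tip_of(target, picture): "point" ([x, y, z] in mm, in world coordinates, good to about 4 mm: a listed point, or the origin of a listed thing).
The state is a dict: "t": time; "joints": joint angles; "qvel": joint speeds; "tau": joint torques, N m; "eef_pos": TCP position; "tcp_rot": TCP orientation; "ft_force": force on the tool from outside, world axes, zero at the start; "moment": the same for the moment, N m; "opening": opening from 0.0 (shut) to 1.0 (fully open).
Only numpy, scipy, OpenCV 4.12 (cv2) and the standard library are available. Lean on these libraries where they do the work, as an engineer would, in place of code of your own. Each camera call takes 0.05 s, during which the arm holds its last target.

## Working session

There is one attempt and no reset: what is moved stays moved. The work goes in short steps, Python scripts to look and compute and a tool call to move; the robot and the scene stay as the last step left them, time stands still between calls to the robot, and variables do not carry over. Pictures are saved under pics/ and viewed, and the job is handed in when it is done.

Besides the shell and the picture viewer there is one more tool, called after "Emit:" as name(argument=value, ...) on one line, values as JSON. drive_tool: Moves the arm, as the interface text tells. Its arguments: {"type":"object","properties":{"increments":{"type":"array","items":{"type":"array"}},"jaw":{"type":"number"}},"required":["increments"]}

```bash
ls; mkdir -p pics
cat > h.py <<'E'
from cell import env
import numpy as np, cv2
def shot(n,f):
    p=env.read_camera(n); cv2.imwrite(f'pics/{f}.png',p['pixels']); return p
def proj(p,X):
    T=np.array(p['world_to_cam']); c=T[:3,:3]@np.array(X,float)+T[:3,3]
    f=240/np.tan(np.radians(p['vertical_fov'])/2); return np.array([p['cx']+f*c[0]/c[2],p['cy']+f*c[1]/c[2]])
E
python3 - <<'E'
from h import *
print(env.state())
for n in ['side','top','wrist']:
    p=shot(n,n+'0'); print(n,p['vertical_fov'],np.round(np.linalg.inv(np.array(p['world_to_cam'])),2).tolist())
    for t in ['stand','stop_rod','rod_head_top','lever_ball','lever_pivot','iris_unit','lens_cell','retaining_ring','screwdriver','oil_bottle']:
        r=env.tip_of(t,p)
        print(t,[(np.round(q['point'],1).tolist(),round(q['score'],2)) for q in r[:2]])
E
```

```text
pics
{'t': 0.0, 'joints': array([-1.37060616e+00,  4.91542575e-01,  1.55945801e+00, -2.45049026e-05,
        1.09168906e+00, -1.05601692e-01]), 'qvel': array([-0.00152689,  0.00032144, -0.00072113,  0.00078134,  0.00156458,
        0.00019661]), 'tau': array([ 3.13688208e-03, -6.12640357e+01, -2.58178675e+01,  6.93825656e-02,
        4.82245430e-02, -1.47044966e-04]), 'eef_pos': array([ 188.12099305, -595.75811606,  214.06935273]), 'tcp_rot': array([-3.14049949e+00, -9.40158247e-05,  3.05803116e-01]), 'ft_force': array([-0.32812623, -0.54385088,  0.46010679]), 'moment': array([ 0.05477077, -0.0239584 , -0.02287038]), 'opening': 0.9987398516926786}
side 43.32275820549823 [[0.97, -0.13, 0.19, 367.18], [-0.23, -0.59, 0.77, -663.76], [0.01, -0.79, -0.61, 756.39], [0.0, 0.0, 0.0, 1.0]]
stand [([553.6, -95.5, -2.1], 0.83)]
stop_rod [([549.9, -100.0, 108.3], 0.6)]
rod_head_top [([552.5, -99.3, 254.7], 0.76)]
lever_ball [([562.6, -43.3, 229.7], 0.89)]
lever_pivot [([556.1, -43.9, 170.2], 0.59)]
iris_unit [([529.8, -89.2, 34.7], 0.89)]
lens_cell []
retaining_ring []
screwdriver [([634.5, 112.
[... 306 characters left out ...]
top [([551.8, -96.3, 253.9], 0.6), ([699.0, -31.1, 2.4], 0.41)]
lever_ball [([560.5, -42.9, 230.8], 0.58)]
lever_pivot [([555.8, -43.0, 172.9], 0.62)]
iris_unit [([533.8, -91.9, 31.4], 0.83), ([632.2, 113.8, -0.9], 0.2)]
lens_cell [([533.1, -257.3, 0.5], 0.94)]
retaining_ring [([453.7, -215.9, -1.5], 0.71), ([548.5, -99.2, 255.5], 0.56)]
screwdriver [([630.9, 111.6, -3.9], 0.8)]
oil_bottle [([699.9, -30.6, -2.0], 0.58)]
wrist 60.878622213964626 [[0.3, -0.92, -0.26, 262.81], [-0.95, -0.29, -0.08, -573.08], [-0.0, 0.28, -0.96, 385.88], [0.0, 0.0, 0.0, 1.0]]
stand []
stop_rod []
rod_head_top []
lever_ball []
lever_pivot []
iris_unit []
lens_cell []
retaining_ring []
screwdriver []
oil_bottle []
```

View pics/side0.png

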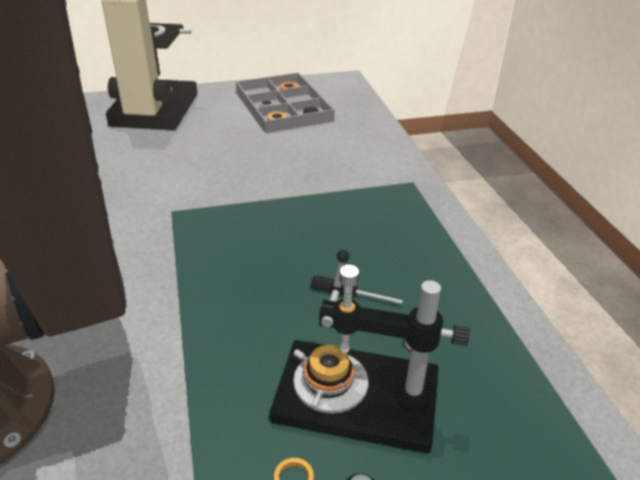

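View pics/top0.png

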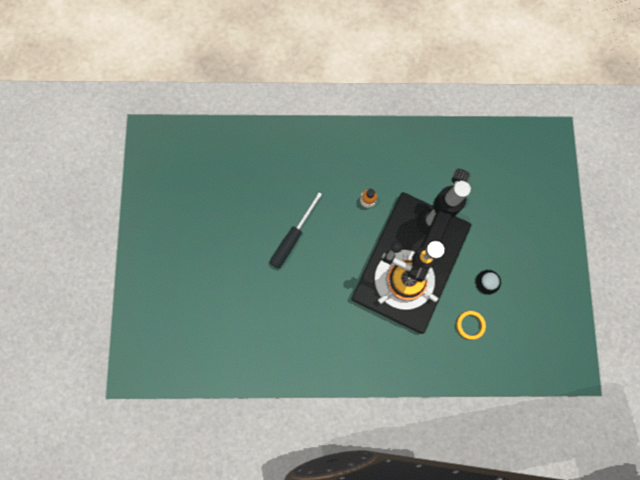

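The side view shows the stand at about (360,370), with the iris under the rod and the ball at (343,256). The top view shows the rod head at (435,249), the column top at (462,188), and the bystanders well clear of the stand. Next I need the stand's yaw, so I'll fit it from several readings.

Run:
```python
from h import *
from scipy.optimize import least_squares
for n in ['top','side']:
    p=env.read_camera(n)
    im=cv2.resize(p['pixels'][130:350,330:510] if n=='top' else p['pixels'][230:450,250:490],None,fx=3.3 if n=='top' else 2.6,fy=3.3 if n=='top' else 2.6,interpolation=cv2.INTER_CUBIC)
    cv2.imwrite(f'pics/{n}c.png',im[:600,:800])
    T=np.array(p['world_to_cam']); f=240/np.tan(np.radians(p['vertical_fov'])/2)
    uv=dict(top=(462,188),side=(430.5,288))[n]; z=248
    R=T[:3,:3]; c=-R.T@T[:3,3]; d=R.T@np.array([(uv[0]-p['cx'])/f,(uv[1]-p['cy'])/f,1]); col=c+d*(z-c[2])/d[2]
    uv=dict(top=(435.5,249.5),side=(349,270.5))[n]; z=255
    d=R.T@np.array([(uv[0]-p['cx'])/f,(uv[1]-p['cy'])/f,1]); hd=c+d*(z-c[2])/d[2]
    v=col-hd; print(n,col,hd,np.hypot(*v[:2]),np.arctan2(v[1],v[0]))
```

```text
top [ 646.44422885 -146.11379069  248.        ] [550.69946373 -99.65570337 255.        ] 106.42092803850588 -0.4517607186159985
side [ 644.09957339 -150.24101411  248.        ] [ 551.07563926 -102.89548709  255.        ] 104.37936218864121 -0.47079044848850227
```

Emit:
drive_tool(increments=[[[0,0,-0.6],[0,0,1]],[[0,0,-0.6],[0,0,1]],[[0,0,-0.6],[0,0,1]],[[0,0,-0.6],[0,0,1]],[[0,0,-0.3],[0,0,1]]], jaw=-1)

```text
t: 2.17
eef_pos: [188.3, -596.4, 298.0]
tcp_rot: [3.139, -0.001, -0.098]
ft_force: [-0.3, -0.2, 0.2]
opening: 0.706
```

Emit:
drive_tool(increments=[[[0,0,0],[0,0,1]],[[0,0,0],[0,0,1]],[[0,0,0],[0,0,1]],[[0,0,0],[0,0,1]],[[0,0,0],[0,0,0.6]]])

```text
t: 2.58
eef_pos: [188.2, -596.0, 295.7]
tcp_rot: [3.142, -0.0, -0.467]
ft_force: [-0.6, -1.5, 0.8]
opening: 0.356
```

```bash
cat >> h.py <<'E'
from scipy.spatial.transform import Rotation as Ro
def rel(X):
    s=env.state(); R=Ro.from_euler('xyz',s['tcp_rot']).as_matrix()
    return np.round(R.T@(np.array(X)-s['eef_pos'])/30,3)
def st():
    s=env.state(); print(round(s['t'],2),np.round(s['eef_pos'],1),np.round(s['tcp_rot'],3),np.round(s['ft_force'],2),np.round(s['opening'],3),np.round(s['joints'],2))
YAW=-0.46; ORG=np.array([551.3,-99.5,0])
def stand(x,y,z): c,s=np.cos(YAW),np.sin(YAW); return ORG+[c*x-s*y,s*x+c*y,z]
E
python3 -c "
from h import *
st(); print(rel([551,-99.5,295]))"
```

```text
2.58 [ 188.2 -596.   295.7] [ 3.142 -0.    -0.467] [-0.6  -1.46  0.84] 0.356 [-1.37  0.43  1.45  0.    1.27  0.67]
[  3.356 -20.221   0.022]
```

Emit:
drive_tool(increments=[[[0.17,-1,0],[0,0,0]],[[0.17,-1,0],[0,0,0]],[[0.17,-1,0],[0,0,0]],[[0.17,-1,0],[0,0,0]],[[0.17,-1,0],[0,0,0]]])

```text
t: 3.0
eef_pos: [278.4, -471.9, 295.7]
tcp_rot: [3.141, -0.0, -0.463]
ft_force: [0.4, -0.5, 0.5]
opening: 0.024
```

Emit:
drive_tool(increments=[[[0.17,-1,0],[0,0,0]],[[0.17,-1,0],[0,0,0]],[[0.17,-1,0],[0,0,0]],[[0.17,-1,0],[0,0,0]],[[0.17,-1,0],[0,0,0]]])

```text
t: 3.42
eef_pos: [368.2, -348.9, 295.8]
tcp_rot: [3.141, -0.0, -0.462]
ft_force: [-0.5, -0.3, 0.9]
opening: 0.006
```

Emit:
drive_tool(increments=[[[0.17,-1,0],[0,0,0]],[[0.17,-1,0],[0,0,0]],[[0.17,-1,0],[0,0,0]],[[0,0,0],[0,0,0]]])

```text
t: 3.75
eef_pos: [423.4, -273.2, 295.9]
tcp_rot: [-3.141, -0.0, -0.459]
ft_force: [0.0, 0.1, 0.8]
opening: 0.0
```

Run:
```python
from h import *
st(); print(rel([551,-99.5,290]))
p=shot('wrist','w1')
for t in ['rod_head_top','lever_ball','lever_pivot','iris_unit']:
        r=env.tip_of(t,p)
        print(t,[(np.round(q['point'],1).tolist(),round(q['score'],2)) for q in r[:2]])
for q in [stand(0,0,255),stand(105,0,248),stand(-24+8,52,232)]: print(proj(p,q))
```

```text
3.75 [ 423.4 -273.2  295.9] [-3.141 -0.    -0.459] [0.05 0.13 0.79] 0.0 [-0.7   0.24  1.73  0.    1.17  1.32]
[ 1.247 -7.075  0.201]
rod_head_top []
lever_ball []
lever_pivot []
iris_unit [([533.3, -90.9, 33.6], 0.94)]
[-94.7914964  204.03890485]
[-140.66062966  -17.66862164]
[-138.25440593  223.19596344]
```

View pics/w1.png

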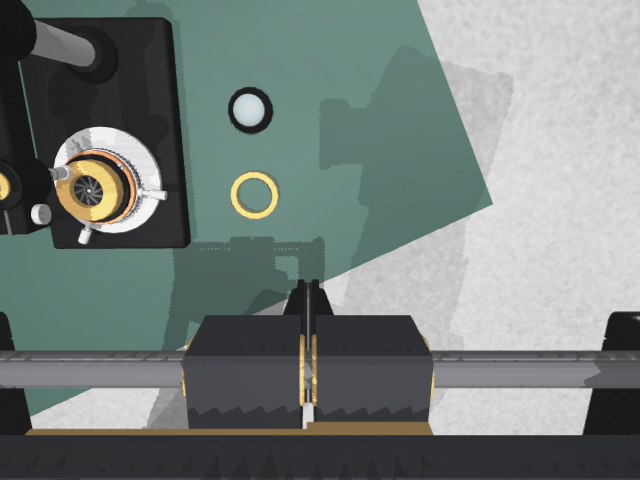

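The wrist view shows the iris at (90,190), with the rod head and lever still out of frame to the left. The bystanders are clear of the fingers.

Emit:
drive_tool(increments=[[[-0.3,-1,0],[0,0,0]],[[-0.3,-1,0],[0,0,0]],[[-0.3,-1,0],[0,0,0]],[[-0.3,-1,0],[0,0,0]],[[0,-1,0],[0,0,0]]])

```text
t: 4.42
eef_pos: [455.1, -125.5, 295.8]
tcp_rot: [3.141, 0.0, -0.464]
ft_force: [0.4, -1.4, 0.3]
opening: 0.001
```

Emit:
drive_tool(increments=[[[0,-1,0],[0,0,0]],[[0,-1,0],[0,0,0]],[[0,0,0],[0,0,0]]])

```text
t: 4.67
eef_pos: [484.1, -70.2, 295.6]
tcp_rot: [-3.141, -0.0, -0.461]
ft_force: [-0.0, -0.2, 0.5]
opening: 0.005
```

Run:
```python
from h import *
p=shot('wrist','w2')
st(); print(rel([551,-99.5,270]))
for t in ['rod_head_top','lever_ball','lever_pivot','iris_unit','stand']:
        r=env.tip_of(t,p)
        print(t,[(np.round(q['point'],1).tolist(),round(q['score'],2)) for q in r[:2]])
for q in [stand(0,0,255),stand(105,0,248),stand(-24+8,52,232)]: print(proj(p,q))
```

```text
4.72 [483.3 -71.6 295.5] [ 3.142  0.    -0.46 ] [ 0.04 -0.16 -1.03] 0.002 [-0.28  0.21  1.77  0.    1.16  1.75]
[ 2.433 -0.17   0.85 ]
rod_head_top [([550.1, -103.0, 251.1], 0.89)]
lever_ball [([558.8, -41.1, 232.0], 0.61)]
lever_pivot [([554.8, -41.3, 173.0], 0.92)]
iris_unit []
stand []
[300.56949009 134.91308434]
[ 299.73530792 -107.87023651]
[209.8183074  163.03377302]
```

View pics/w2.png

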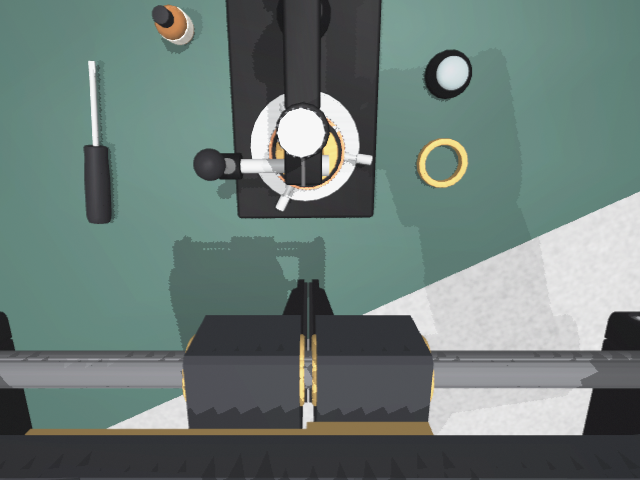

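The wrist view has the rod head at (302,132) and the ball at (209,164). My model predicts both within 3 px, and the arm is aligned with the tool. I'll move over the head and feel down.

Emit:
drive_tool(increments=[[[0.8,-0.07,0],[0,0,0]],[[0.8,-0.05,0],[0,0,0]],[[0.84,0,0],[0,0,0]],[[0,0,0.8],[0,0,0]],[[0,0,0],[0,0,0]]])

```text
t: 5.38
eef_pos: [549.1, -103.0, 268.1]
tcp_rot: [3.141, 0.005, -0.464]
ft_force: [-0.3, -0.0, -0.7]
opening: 0.004
```

Run:
```python
from h import *
st(); print(rel(stand(0,0,270)))
p=shot('side','s2'); im=cv2.resize(p['pixels'][190:420,250:490],None,fx=2.6,fy=2.6); cv2.imwrite('pics/s2.png',im)
```

```text
5.38 [ 549.1 -103.   268.1] [ 3.141  0.005 -0.464] [-0.28 -0.02 -0.75] 0.004 [-0.3   0.35  1.65 -0.    1.15  1.73]
[ 0.014 -0.138 -0.062]
```

View pics/s2.png

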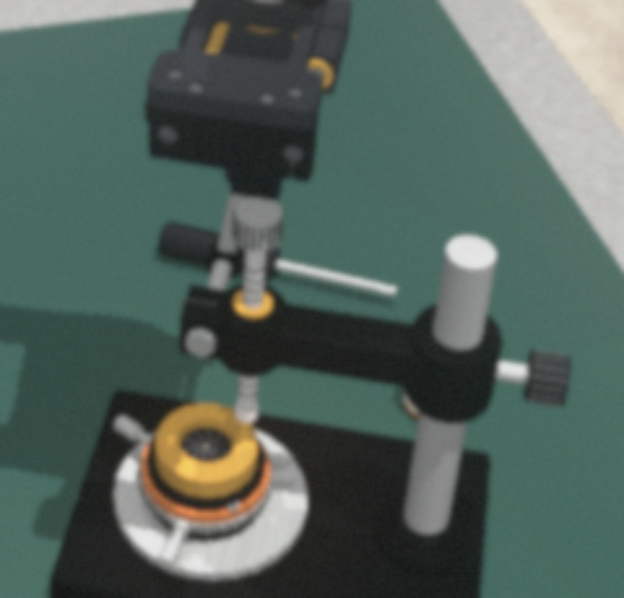

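The fingers sit centred over the head, and the foot is clearly above the rim. I'll descend slowly.

Emit:
drive_tool(increments=[[[0,-0.12,0.1],[0,0,0]],[[0,0,0.1],[0,0,0]],[[0,0,0.1],[0,0,0]],[[0,0,0],[0,0,0]]])

```text
t: 5.77
eef_pos: [551.3, -98.5, 262.8]
tcp_rot: [3.142, -0.0, -0.462]
ft_force: [0.2, -0.5, -0.6]
opening: 0.001
```

Emit:
drive_tool(increments=[[[0,0,0.07],[0,0,0]],[[0,0,0.07],[0,0,0]],[[0,0,0],[0,0,0]]])

```text
t: 6.02
eef_pos: [551.4, -98.6, 258.2]
tcp_rot: [3.141, 0.0, -0.462]
ft_force: [-0.0, -0.1, 0.0]
opening: 0.004
```

Emit:
drive_tool(increments=[[[0,0,0.07],[0,0,0]],[[0,0,0.07],[0,0,0]],[[0,0,0],[0,0,0]]])

```text
t: 6.27
eef_pos: [551.6, -98.7, 253.9]
tcp_rot: [3.141, 0.0, -0.462]
ft_force: [-0.8, -0.3, 0.1]
opening: 0.005
```

Emit:
drive_tool(increments=[[[0,0,0.06],[0,0,0]],[[0,0,0.06],[0,0,0]],[[0,0,0.06],[0,0,0]],[[0,0,0],[0,0,0]]])

```text
t: 6.6
eef_pos: [551.6, -98.7, 248.6]
tcp_rot: [3.142, -0.0, -0.462]
ft_force: [-0.0, -0.4, -0.5]
opening: 0.006
```

Emit:
drive_tool(increments=[[[0,0,0.06],[0,0,0]],[[0,0,0.06],[0,0,0]],[[0,0,0.06],[0,0,0]],[[0,0,0],[0,0,0]]])

```text
t: 6.93
eef_pos: [551.6, -98.7, 243.0]
tcp_rot: [3.142, 0.0, -0.462]
ft_force: [-0.1, -0.1, -0.2]
opening: 0.005
```

Emit:
drive_tool(increments=[[[0,0,0.05],[0,0,0]],[[0,0,0.05],[0,0,0]],[[0,0,0],[0,0,0]]])

```text
t: 7.18
eef_pos: [551.6, -98.7, 240.1]
tcp_rot: [3.141, 0.0, -0.462]
ft_force: [-0.1, -0.2, -0.6]
opening: 0.001
```

The force reading hasn't risen although the head should have been met by now, so I'll look.

Run:
```python
from h import *
st()
p=shot('side','s3'); im=cv2.resize(p['pixels'][190:420,250:490],None,fx=2.6,fy=2.6,interpolation=cv2.INTER_CUBIC); cv2.imwrite('pics/s3.png',im)
print(env.tip_of('stop_rod',p),env.tip_of('rod_head_top',p))
```

```text
7.18 [551.6 -98.7 240.1] [ 3.141  0.    -0.462] [-0.09 -0.18 -0.64] 0.001 [-0.29  0.37  1.69 -0.    1.08  1.74]
[{'point': [552.6, -101.9, 93.3], 'score': 0.79}] [{'point': [552.3, -102.5, 242.8], 'score': 0.67}]
```

View pics/s3.png

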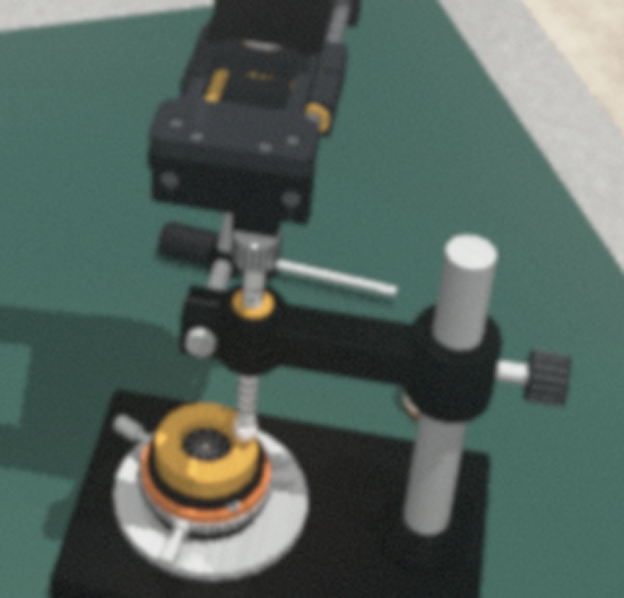

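The rod is following the tool down: the foot moved from about (246,412) to (246,430) in the crop. The friction force simply relaxes at rest, so I'll use small steps and read the force while moving.

Emit:
drive_tool(increments=[[[0,0,0.03],[0,0,0]],[[0,0,0.03],[0,0,0]],[[0,0,0.03],[0,0,0]]])

```text
t: 7.58
eef_pos: [551.5, -98.7, 237.8]
tcp_rot: [3.142, -0.0, -0.462]
ft_force: [-2.0, 0.1, 3.9]
opening: 0.002
```

Emit:
drive_tool(increments=[[[0,0,0.03],[0,0,0]],[[0,0,0.03],[0,0,0]]])

```text
t: 7.75
eef_pos: [551.5, -98.7, 235.9]
tcp_rot: [3.141, 0.0, -0.462]
ft_force: [-2.0, 0.0, 3.8]
opening: 0.007
```

Emit:
drive_tool(increments=[[[0,0,0.02],[0,0,0]],[[0,0,0.02],[0,0,0]]])

```text
t: 7.92
eef_pos: [551.5, -98.7, 234.7]
tcp_rot: [3.142, 0.0, -0.462]
ft_force: [-0.9, 0.5, 3.5]
opening: 0.007
```

Emit:
drive_tool(increments=[[[0,0,0.02],[0,0,0]],[[0,0,0.02],[0,0,0]]])

```text
t: 8.08
eef_pos: [551.5, -98.7, 233.5]
tcp_rot: [3.142, 0.0, -0.462]
ft_force: [-1.4, 0.2, 3.9]
opening: 0.008
```

Emit:
drive_tool(increments=[[[0,0,0.015],[0,0,0]],[[0,0,0.015],[0,0,0]]])

```text
t: 8.25
eef_pos: [551.6, -98.7, 232.6]
tcp_rot: [3.141, 0.0, -0.462]
ft_force: [-2.6, 0.7, 2.7]
opening: 0.005
```

Emit:
drive_tool(increments=[[[0,0,0.015],[0,0,0]],[[0,0,0.015],[0,0,0]]])

```text
t: 8.42
eef_pos: [551.6, -98.7, 231.7]
tcp_rot: [3.142, 0.0, -0.462]
ft_force: [-1.2, 0.2, 3.3]
opening: 0.002
```

Emit:
drive_tool(increments=[[[0,0,0.012],[0,0,0]],[[0,0,0.012],[0,0,0]]])

```text
t: 8.58
eef_pos: [551.5, -98.7, 230.9]
tcp_rot: [3.141, 0.0, -0.462]
ft_force: [-2.3, 0.6, 3.3]
opening: 0.003
```

Emit:
drive_tool(increments=[[[0,0,0.012],[0,0,0]],[[0,0,0.012],[0,0,0]]])

```text
t: 8.75
eef_pos: [551.5, -98.7, 230.2]
tcp_rot: [3.142, 0.0, -0.462]
ft_force: [-1.6, 2.0, 3.0]
opening: 0.002
```

Run:
```python
from h import *
st()
p=shot('side','s4'); im=cv2.resize(p['pixels'][330:400,290:380],None,fx=7,fy=7,interpolation=cv2.INTER_CUBIC); cv2.imwrite('pics/s4.png',im)
```

```text
8.75 [551.5 -98.7 230.2] [ 3.142  0.    -0.462] [-1.59  2.02  2.97] 0.002 [-0.29  0.38  1.7  -0.    1.06  1.74]
```

View pics/s4.png

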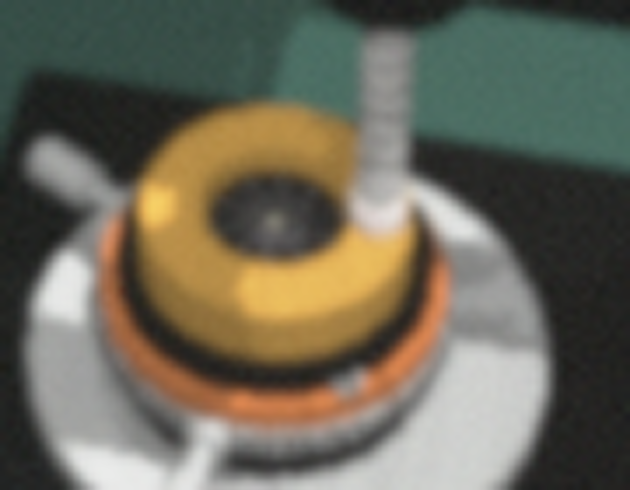

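The foot at (380,215) in the crop is very close over the rim's right side. I'll continue in fine steps.

Emit:
drive_tool(increments=[[[0,0,0.012],[0,0,0]],[[0,0,0.012],[0,0,0]]])

```text
t: 8.97
eef_pos: [551.6, -98.7, 229.5]
tcp_rot: [3.142, 0.0, -0.462]
ft_force: [-1.9, -0.6, 4.1]
opening: 0.003
```

Emit:
drive_tool(increments=[[[0,0,0.012],[0,0,0]],[[0,0,0.012],[0,0,0]]])

```text
t: 9.13
eef_pos: [551.6, -98.7, 229.3]
tcp_rot: [3.142, -0.0, -0.462]
ft_force: [-4.4, 1.4, 11.3]
opening: 0.008
```

Emit:
drive_tool(increments=[[[0,0,0.012],[0,0,0]],[[0,0,0.012],[0,0,0]]])

```text
t: 9.3
eef_pos: [551.7, -98.7, 229.2]
tcp_rot: [-3.142, -0.001, -0.462]
ft_force: [-5.8, 1.0, 18.1]
opening: 0.005
```

Contact was felt at z ≈ 229.4. I'll back off a little and hold to watch it.

Emit:
drive_tool(increments=[[[0,0,-0.01],[0,0,0]],[[0,0,0],[0,0,0]]])

```text
t: 9.47
eef_pos: [551.6, -98.7, 229.3]
tcp_rot: [-3.142, -0.001, -0.462]
ft_force: [-5.3, 1.0, 10.6]
opening: 0.006
```

Emit:
drive_tool(increments=[[[0,0,0],[0,0,0]],[[0,0,0],[0,0,0]]])

```text
t: 9.63
eef_pos: [551.6, -98.7, 229.3]
tcp_rot: [3.142, -0.001, -0.462]
ft_force: [-5.3, 0.8, 11.4]
opening: 0.004
```

Foot set with about 7–8 N of contact. Now I'll lift straight off.

Emit:
drive_tool(increments=[[[0,0,-0.05],[0,0,0]],[[0,0,-0.3],[0,0,0]],[[0,0,-0.8],[0,0,0]],[[0,0,-0.8],[0,0,0]],[[0,0,0],[0,0,0]]])

```text
t: 10.05
eef_pos: [553.1, -99.1, 291.4]
tcp_rot: [-3.141, -0.007, -0.462]
ft_force: [0.5, 0.3, 0.9]
opening: 0.007
```

Emit:
drive_tool(increments=[[[0.3,-0.9,0],[0,0,0]],[[0.3,-0.85,0],[0,0,0]],[[0,0,0],[0,0,0]]])

```text
t: 10.3
eef_pos: [593.4, -57.5, 286.7]
tcp_rot: [-3.141, -0.001, -0.461]
ft_force: [0.5, -0.2, -0.6]
opening: 0.004
```

Run:
```python
from h import *
st()
p=shot('top','t5'); print([ (t,[np.round(q['point'],1) for q in env.tip_of(t,p)[:1]]) for t in ['lever_ball','lever_pivot','rod_head_top','iris_unit']])
q=shot('side','s5'); print([ (t,[np.round(v['point'],1) for v in env.tip_of(t,q)[:1]]) for t in ['lever_ball','lever_pivot','rod_head_top','iris_unit']])
im=cv2.resize(q['pixels'][190:420,250:490],None,fx=2.6,fy=2.6,interpolation=cv2.INTER_CUBIC); cv2.imwrite('pics/s5.png',im)
for a in [0,.1,.2,.3]: print(a,stand(-24+62*np.sin(.35-a),52,171+62*np.cos(.35-a)))
print('to',rel(stand(18,52,222)))
```

```text
10.3 [593.4 -57.5 286.7] [-3.141e+00 -1.000e-03 -4.610e-01] [ 0.5  -0.24 -0.64] 0.004 [-0.21  0.39  1.54  0.    1.22  1.82]
[('lever_ball', []), ('lever_pivot', [array([553.7, -39.5, 172.1])]), ('rod_head_top', []), ('iris_unit', [])]
[('lever_ball', [array([558. , -43.2, 227. ])]), ('lever_pivot', [array([558.7, -44.5, 172.4])]), ('rod_head_top', [array([551. , -98.9, 228.3])]), ('iris_unit', [array([528.7, -92.3,  36.9])])]
0 [571.9298167  -51.68870318 229.2411082 ]
0.1 [566.62463163 -49.06025576 231.07257015]
0.2 [561.18211515 -46.36376767 232.30380683]
0.3 [555.65664711 -43.62618133 232.92251614]
to [-0.    0.03  2.17]
```

View pics/s5.png

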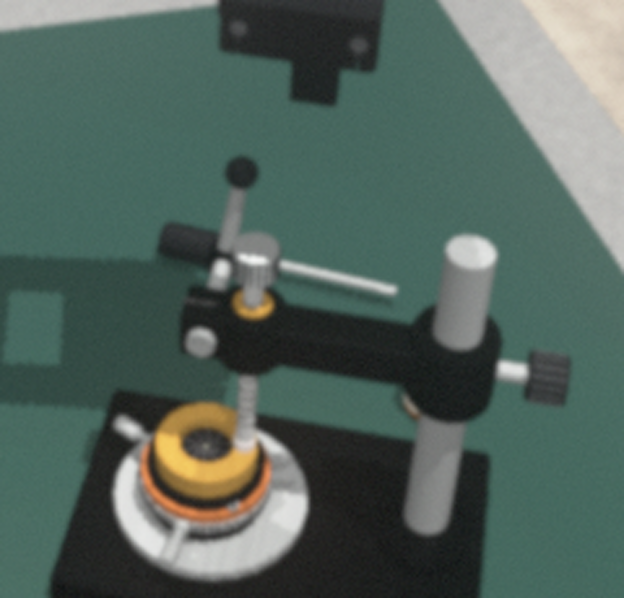

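The rod stays down, with the foot on the rim at (246,440). The ball is free at (241,172), and the finger is behind it on the column side. I'll descend behind the ball.

Emit:
drive_tool(increments=[[[0,0,0.7],[0,0,0]],[[0,0,0.7],[0,0,0]],[[0,0,0.77],[0,0,0]],[[0,0,0],[0,0,0]]])

```text
t: 11.13
eef_pos: [589.4, -59.6, 218.1]
tcp_rot: [3.14, 0.006, -0.463]
ft_force: [-0.7, -0.2, -0.4]
opening: 0.003
```

Run:
```python
from h import *
st()
q=shot('wrist','w6')
print(proj(q,stand(-24+9,52,232)))
q=shot('side','s6')
im=cv2.resize(q['pixels'][190:420,250:490],None,fx=2.6,fy=2.6,interpolation=cv2.INTER_CUBIC); cv2.imwrite('pics/s6.png',im)
```

```text
11.13 [589.4 -59.6 218.1] [ 3.14   0.006 -0.463] [-0.73 -0.21 -0.42] 0.003 [-0.21  0.44  1.63 -0.    1.07  1.82]
[309.07887843 381.17274177]
```

View pics/s6.png

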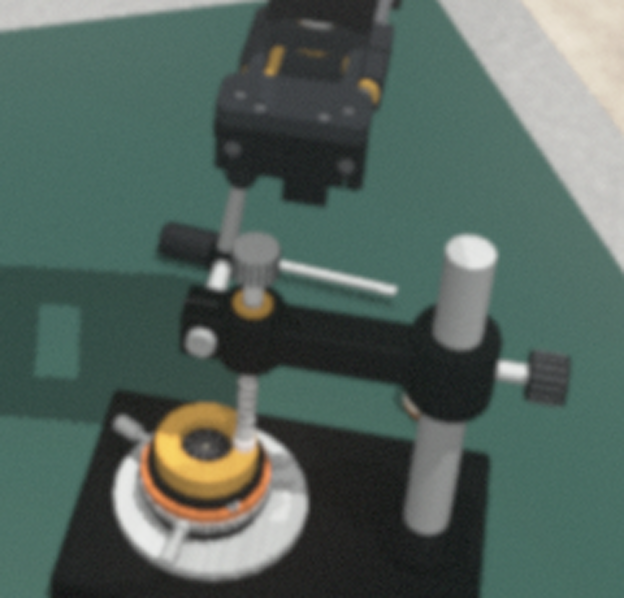

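Emit:
drive_tool(increments=[[[-0.4,0,0],[0,0,0]],[[-0.3,0,0],[0,0,0]],[[-0.3,0,0],[0,0,0]]])

```text
t: 11.48
eef_pos: [565.3, -46.8, 224.1]
tcp_rot: [-3.141, -0.006, -0.462]
ft_force: [4.5, -3.6, 5.7]
opening: 0.006
```

Emit:
drive_tool(increments=[[[-0.3,0,0],[0,0,0]],[[-0.3,0,0.05],[0,0,0]],[[-0.3,0,0.1],[0,0,0]]])

```text
t: 11.73
eef_pos: [541.0, -34.8, 219.0]
tcp_rot: [-3.141, -0.006, -0.462]
ft_force: [8.5, -5.9, -8.6]
opening: 0.005
```

Run:
```python
from h import *
st()
q=shot('side','s7')
im=cv2.resize(q['pixels'][190:420,250:490],None,fx=2.6,fy=2.6,interpolation=cv2.INTER_CUBIC); cv2.imwrite('pics/s7.png',im)
print([v['point'] for v in env.tip_of('lever_ball',q)])
```

```text
11.73 [541.  -34.8 219. ] [-3.141 -0.006 -0.462] [ 8.47 -5.87 -8.62] 0.005 [-0.19  0.37  1.76 -0.    1.01  1.85]
[[522.9, -27.1, 220.3]]
```

View pics/s7.png

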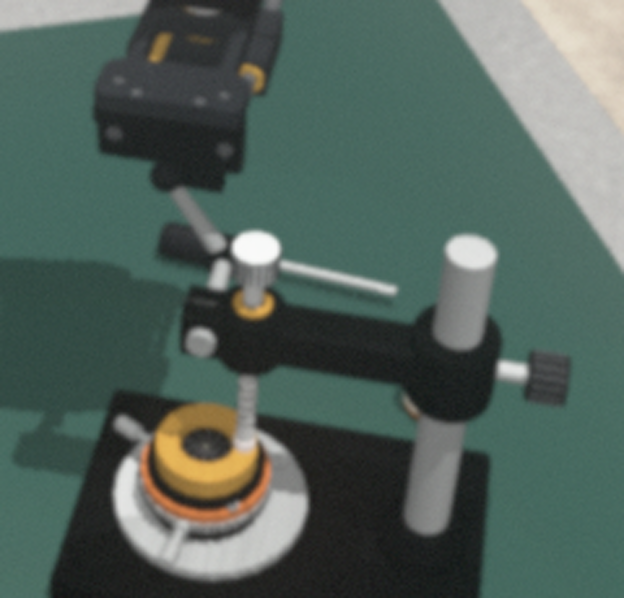

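The lever is now near 0.9, leaning at about (165,180)→(215,240), and the ball is in front of the fingertip. I'll back off, go up over the ball, then press down along the arc.

Emit:
drive_tool(increments=[[[0.2,0,-0.1],[0,0,0]],[[0,0,-0.5],[0,0,0]],[[0,0,-0.5],[0,0,0]],[[0,0,0],[0,0,0]]])

```text
t: 12.17
eef_pos: [546.9, -37.3, 253.5]
tcp_rot: [-3.14, -0.004, -0.462]
ft_force: [-0.8, 0.1, 0.6]
opening: 0.005
```

Run:
```python
from h import *
st()
q=shot('side','s8'); print([v['point'] for v in env.tip_of('lever_ball',q)])
for a in [.8,.9,1.,1.1]: print(a,proj(q,stand(-24+62*np.sin(.35-a),52,171+62*np.cos(.35-a))))
im=cv2.resize(q['pixels'][190:420,250:490],None,fx=2.6,fy=2.6,interpolation=cv2.INTER_CUBIC); cv2.imwrite('pics/s8.png',im)
print(rel(stand(-66,52,245)))
```

```text
12.17 [546.9 -37.3 253.5] [-3.14  -0.004 -0.462] [-0.82  0.09  0.57] 0.005 [-0.19  0.34  1.7   0.    1.1   1.84]
[[521.3, -28.2, 219.1]]
0.8 [318.25823771 255.16211214]
0.9 [314.42993124 256.23938362]
1.0 [310.84917083 257.63623329]
1.1 [307.55209964 259.33418421]
[-1.114  0.053  0.195]
```

View pics/s8.png

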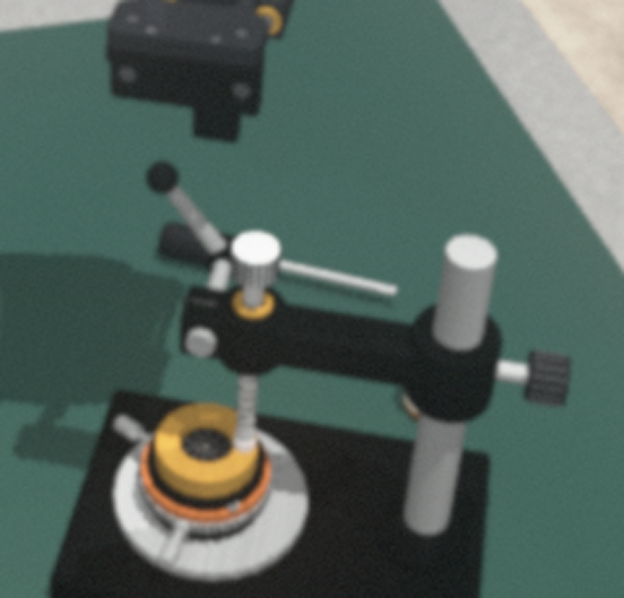

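Emit:
drive_tool(increments=[[[-0.6,0.05,0],[0,0,0]],[[-0.6,0,0],[0,0,0]],[[0,0,0.35],[0,0,0]],[[0,0,0],[0,0,0]]])

```text
t: 12.6
eef_pos: [511.4, -21.9, 238.3]
tcp_rot: [3.141, 0.003, -0.462]
ft_force: [0.0, -0.0, -0.6]
opening: 0.005
```

Run:
```python
from h import *
st(); print(rel(stand(-68,52,240)),rel(stand(-84,52,196)))
```

```text
12.6 [511.4 -21.9 238.3] [ 3.141e+00  3.000e-03 -4.620e-01] [ 0.   -0.01 -0.63] 0.005 [-0.17  0.31  1.8  -0.    1.04  1.86]
[ 0.073 -0.005 -0.057] [-0.457 -0.005  1.411]
```

Emit:
drive_tool(increments=[[[0,0,0.15],[0,0,0]],[[0,0,0.15],[0,0,0]],[[0,0,0.15],[0,0,0]]])

```text
t: 12.85
eef_pos: [511.7, -21.7, 227.5]
tcp_rot: [-3.141, 0.003, -0.463]
ft_force: [-31.9, 13.2, 59.4]
opening: -0.0
```

Emit:
drive_tool(increments=[[[-0.07,0,0.15],[0,0,0]],[[-0.07,0,0.15],[0,0,0]],[[-0.07,0,0.15],[0,0,0]]])

```text
t: 13.1
eef_pos: [501.0, -16.5, 215.4]
tcp_rot: [3.141, 0.013, -0.462]
ft_force: [1.0, 0.4, 6.5]
opening: 0.003
```

Emit:
drive_tool(increments=[[[-0.07,0,0.15],[0,0,0]],[[-0.07,0,0.15],[0,0,0]]])

```text
t: 13.27
eef_pos: [501.8, -16.8, 204.6]
tcp_rot: [-3.142, 0.002, -0.462]
ft_force: [-8.4, 4.0, 13.7]
opening: 0.002
```

Run:
```python
from h import *
st()
q=shot('side','s9'); print([v['point'] for v in env.tip_of('lever_ball',q)])
for a in [1.2,1.3,1.4,1.5]: print(a,proj(q,stand(-24+62*np.sin(.35-a),52,171+62*np.cos(.35-a))))
im=cv2.resize(q['pixels'][190:420,250:490],None,fx=2.6,fy=2.6,interpolation=cv2.INTER_CUBIC); cv2.imwrite('pics/s9.png',im)
```

```text
13.27 [501.8 -16.8 204.6] [-3.142e+00  2.000e-03 -4.620e-01] [-8.4   3.95 13.69] 0.002 [-0.17  0.33  1.87  0.    0.95  1.87]
[[551.7, -101.5, 229.4]]
1.2 [304.57080516 261.31165706]
1.3 [301.93305739 263.54438136]
1.4 [299.66213816 266.00582376]
1.5 [297.77675695 268.66762116]
```

View pics/s9.png

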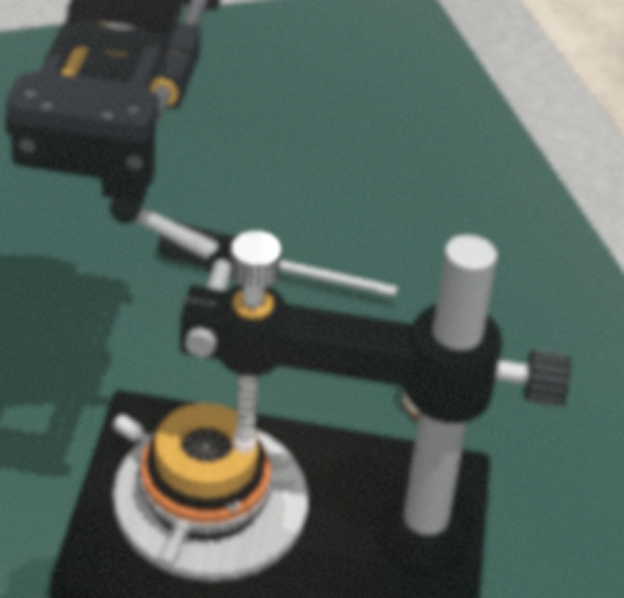

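The ball matches a ≈ 1.5 (seen at (298,270) in full-frame pixels, with the tip height agreeing). I'll press a few mm more for margin, then retreat.

Emit:
drive_tool(increments=[[[-0.03,0,0.05],[0,0,0]],[[-0.03,0,0.05],[0,0,0]],[[0,0,0.05],[0,0,0]]])

```text
t: 13.62
eef_pos: [500.6, -16.3, 199.5]
tcp_rot: [3.141, 0.003, -0.462]
ft_force: [-10.6, 4.8, 13.9]
opening: -0.0
```

Emit:
drive_tool(increments=[[[0,0,-0.2],[0,0,0]],[[0,0,-0.8],[0,0,0]],[[0,0,-1],[0,0,0]],[[-0.5,0,-0.8],[0,0,0]],[[0,0,0],[0,0,0]]])

```text
t: 14.03
eef_pos: [488.6, -9.9, 287.3]
tcp_rot: [-3.14, -0.006, -0.462]
ft_force: [-1.1, -0.3, 0.5]
opening: 0.004
```

Run:
```python
from h import *
st()
q=shot('side','s10'); print([(t,[np.round(v['point'],1) for v in env.tip_of(t,q)[:1]]) for t in ['lever_ball','rod_head_top','iris_unit','stop_rod']])
for a in [1.3,1.4,1.5,1.6,1.7]: print(a,proj(q,stand(-24+62*np.sin(.35-a),52,171+62*np.cos(.35-a))))
im=cv2.resize(q['pixels'][190:420,250:490],None,fx=2.6,fy=2.6,interpolation=cv2.INTER_CUBIC); cv2.imwrite('pics/s10.png',im)
```

```text
14.03 [488.6  -9.9 287.3] [-3.14  -0.006 -0.462] [-1.06 -0.35  0.46] 0.004 [-0.16  0.22  1.78  0.    1.14  1.88]
[('lever_ball', [array([502.9, -16.6, 185.8])]), ('rod_head_top', [array([532.7, -94.8,  36.6])]), ('iris_unit', [array([527.4, -92.9,  35.7])]), ('stop_rod', [array([560.5, -43.3, 172.6])])]
1.3 [301.93305739 263.54438136]
1.4 [299.66213816 266.00582376]
1.5 [297.77675695 268.66762116]
1.6 [296.29104532 271.500008  ]
1.7 [295.21462125 274.47222838]
```

View pics/s10.png

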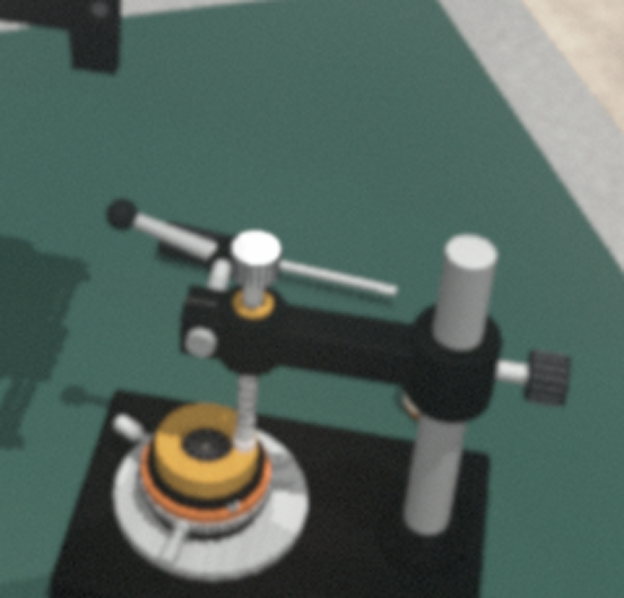

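The lever is at about 1.6 (ball at (122,214) in the crop), and the foot sits on the rim. I'll check that the rod and the iris haven't moved between pictures.

Run:
```python
from h import *
# s4 taken just before contact -> s5,s10 crops identical regions
a=cv2.imread('pics/s5.png',0).astype(np.float32); b=cv2.imread('pics/s10.png',0).astype(np.float32)
for n,(x0,x1,y0,y1) in dict(iris=(100,320,390,580),rodfoot=(225,275,375,455),col=(400,500,230,540)).items():
    w=cv2.createHanningWindow((x1-x0,y1-y0),cv2.CV_32F)
    print(n,[np.round(v/2.6,3) if np.ndim(v) else round(v,2) for v in map(lambda t: np.array(t) if isinstance(t,tuple) else t, cv2.phaseCorrelate(a[y0:y1,x0:x1],b[y0:y1,x0:x1],w))])
f0=cv2.imread('pics/side0.png',0).astype(np.float32); f1=env.read_camera('side')['pixels']; cv2.imwrite('pics/s11.png',f1); f1=cv2.cvtColor(f1,cv2.COLOR_BGR2GRAY).astype(np.float32)
for n,(x0,x1,y0,y1) in dict(iris=(288,340,340,412),col=(405,445,280,400)).items():
    w=cv2.createHanningWindow((x1-x0,y1-y0),cv2.CV_32F); print(n,cv2.phaseCorrelate(f0[y0:y1,x0:x1],f1[y0:y1,x0:x1],w))
p=shot('wrist','w11')
print([(t,[np.round(v['point'],1) for v in env.tip_of(t,p)[:1]]) for t in ['lever_ball','rod_head_top','iris_unit','retaining_ring','oil_bottle']])
```

```text
iris [array([ 0.179, -0.03 ]), 0.81]
rodfoot [array([0.044, 0.004]), 0.9]
col [array([-0.041,  0.043]), 0.6]
iris ((0.030792506529621733, -0.06456213005706246), 0.8571416503853269)
col ((0.09584793024107796, 0.049983719787491054), 1.0527185153961183)
[('lever_ball', [array([502.4, -14.9, 189.7])]), ('rod_head_top', [array([550.1, -99.9, 227.9])]), ('iris_unit', [array([533.1, -95.4,  34.9])]), ('retaining_ring', [array([ 454.3, -222.3,    0.5])]), ('oil_bottle', [])]
```

View pics/w11.png

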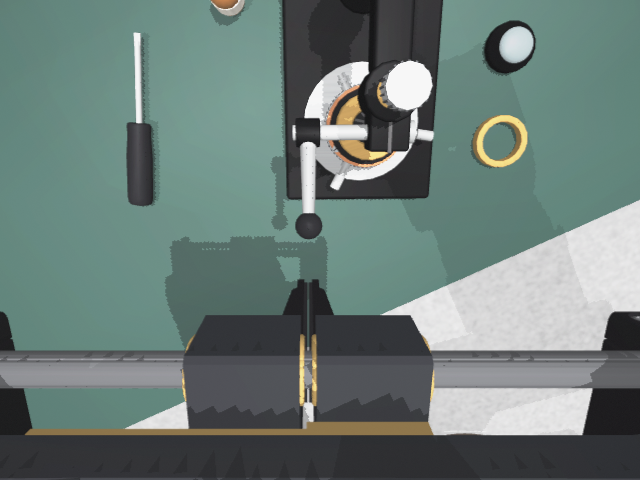

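The wrist view shows the lever swung down with the ball at (308,226), the tool clear, and the bystanders where they were. Pixel shifts of the iris and rod are under 0.2 px. I'm handing in.

```bash
python3 -c "
from cell import env
print(env.job_done())"
```

```text
the job is handed in; nothing more can be done
None
```

I set the depth stop on the brass rim and locked the clamp lever, then handed the job in at about 14 s. No verdict came back. I could not measure whether the foot still touches the rim by the required 0.3 N after I let go; the pictures only show that it had not moved.

- **Setting the foot:** I slid the rod down in fine steps with the shut fingertips on its head, the tip then standing 229.3 mm above the bench. The wrist read 18 N at most. Less about 3.5 N of rod friction, that is roughly 15 N on the rim. I eased off to about 11 N at the wrist and held that for 0.3 s, then lifted off.
- **Locking the clamp:** I pushed the lever over from the column side to about 0.95 rad, then pressed it down from above to about 1.6 rad. Tight begins at 1.35.
- **Last checks:** The ball's position in the picture gives about 1.6 rad, and the fingertip height agrees. The rod foot and the iris unit moved less than 0.2 px in the side camera between lifting off and handing in. The iris also matches the picture from the start. The lens cell, retaining ring and screwdriver look unmoved; the bottle was only partly in view and the network did not find it in the last picture, but the arm never came near it.
- **Disagreed or out of line:**
  - There was a short 59 N vertical spike at the wrist, about 69 N in all, when the fingertip first met the ball from above. That is under the 120 N wrist limit. It was the fingertip that touched; I took the 40 N limit to cover only the arm and the gripper's body.
  - In the last side picture the networks put the rod head and the stop rod in wrong places. The wrist picture put the rod head correctly, at 228 mm.

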